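# Trip and reset the sharps tray

## Robot

A 6-joint arm with a two-finger parallel gripper is mounted at the origin on the work surface. World frame = base frame: x ahead of the robot, y to its left, z up, the work surface at z = 0. Lengths are in m, angles in rad, forces in N, time in s.
With the tool pointing down it reaches from about 0.275 to 0.75 m from the base axis. Payload 10.2 kg.
Tool frame: the origin (TCP) lies midway between the tips of the shut fingers; the grasp point (between the pads) lies behind it (env.grip_depth is the z of the grasp point in the tool frame, in m); z points along the fingers, y is the line along which they close (so a half turn about z gives the same grasp; the last joint's range is limited). The gripper opens to 88 mm and grips with 3 to 60 N. Pads are 18 mm wide; open, the fingers measure 123 mm over their backs; the gripper's body (75 mm by 187 mm) begins 45 mm behind the grasp point.
Start: joints at [-1.554, 0.313, 1.498, -0, 1.331, -0.223], TCP at [0.125, -0.51, 0.239] pointing down, gripper open.
Joint ranges: [-2.94, 2.94], [-0.97, 2.17], [0.19, 2.56], [-1.23, 4.37], [0.02, 3.11], [-2.88, 2.88]. Speed limits (rad/s): [2.39, 2.39, 3.01, 3.14, 3.14, 3.14].

## Interface

Orientations are given as [roll, pitch, yaw] about the fixed x, y, z axes, in that order (R = Rz(yaw) Ry(pitch) Rx(roll)).
In Python, from plant import sensors, viewer, order, env gives the robot as it stands.
- The arm moves only by the shell command python3 -m pendant 'ROWS' [OPENING] [FORCE]. ROWS is a JSON object of lists of equal length, an entry for each row: "xyz": the shift along the world's x, y, z in mm, a list of three; "rotation": the turn, a rotation vector about the world's x, y, z in degrees, a list of three. In form: {"xyz": [[dx, dy, dz], ...], "rotation": [[ax, ay, az], ...]}. A call has 1 to 10 rows; each row is the pose to reach, as a shift and turn from the pose commanded when the call began; what a row does not reach only later rows make up. A row lasts 1/10 s, in which the tool goes at most 50 mm and 8.59 degrees, less where a joint would pass 70% of its speed; a pose out of reach is approached as far as the arm can. A call with a gripper value outside its range is refused whole. OPENING is the finger opening in mm, from 0 to 88.1, set as the call begins (- or left out, the last holds). The fingers move at their own pace and stop on an object; FORCE is the grip in N (left out, the last holds). Time passes only in rows, so rows that repeat a pose let the fingers close. It gives the time, the measured TCP pose, the force, the opening and the grip force at its end, in the units of the state.
- sensors.sense(): the state, without advancing time (a new reading comes with each control period).
- viewer.camera(name): name is "scene" or "top" or "wrist"; returns (picture, depth): 420x560x3 uint8, blue, green, red; 420x560 float32, m along the optical axis (not along the pixel's ray), 0 where there is no reading.
- viewer.calibration(name): a dict with "mtx" (3x3 intrinsics, pixels), "k1" (the pictures are not rectified: a ray, as slopes to the right and down, at radius r is drawn at 1 + k1 r^2 times it, then the intrinsics apply), "rvec" (rotation vector, rad) and "tvec" (3), from world to camera coordinates, as OpenCV has them. Camera axes: x right, y down, z forward; pixel columns grow to the right and rows downward; lengths in m; the calibration is good to about 2 mm. A picture is of the moment at which its call begins: read the wrist's pose just before it. calibration takes no time and is no camera call; for the wrist camera it gives the pose at the moment of the call.
- order.job_done(): hands the job in; it is judged then, once.
Trained networks look in the newest picture that a camera, given by its name, has taken for a name from the list of things; names that differ only in an ending like _2 or _b are one class to them, and where a whole thing is asked for, a point or a joint stands for the part that bears it (a point fixed in the world has none). Each returns a list of dicts, best first, with "conf" (0 to 1); they miss things now and then, are a little off and sometimes report something else, mostly with a low value. They report only what shows in the picture. A call takes as long as a camera call.
- viewer.find_in(thing, camera): "centre" ([x, y, z] in m, in world coordinates, good to about 4 mm: the middle of the surface that is visible of it).
- viewer.pinpoint(thing, camera): "centre" ([x, y, z] in m, in world coordinates, good to about 4 mm: a listed point, or the origin of a listed thing).
The state is a dict: "clock": time; "joint_pos": joint angles; "qvel": joint speeds; "tau": joint torques, N m; "position": TCP position; "ee_rot": TCP orientation; "contact_force": force on the tool from outside, world axes, zero at the start; "torque": the same for the moment, N m; "width": finger opening in m; "grip_force": force on a finger pad.
Only numpy, scipy, OpenCV 4.12 (cv2) and the standard library are available. Lean on these libraries where they do the work, as an engineer would, in place of code of your own. Each camera call takes 0.05 s, during which the arm holds its last target. There are 200 camera calls.

## Task

Clear the three used injectors from the desk into the yellow sharps unit: lay them in its tipping tray and let go of each, until their weight alone trips the tray and dumps them in the bin, then slowly and gently push the tray back upright so that it stays. Two injectors may be enough or it may take all three; any one left over goes into the unit as well (in the reset tray or the bin), and the tray must end upright. Leave the tub, the flask and the gel bottle standing where they are.

Things in the scene. Friction and masses are not known exactly. Their poses are not given: they have to be found in the camera images.
- tray (a joint): angle of the rocking aluminium tray on its hinge: 0 = upright, resting on its stop; 1.31 = fully tripped, mouth to the dumping side. Over-centre by gravity, no latch: empty, it falls home by itself from below 0.75 rad and stays tripped above 0.95. One injector never trips it, three always do, two often do (masses vary); a trip takes 0.5 s, or some seconds if barely overloaded. Moving the bar takes 1 to 2 N
- hinge (a point): middle of the hinge line, 195 mm above the desk, fixed. x axis: hinge line; y: level, to the counterweight (rear) side; -y: dumping side; z up. White posts stand 104 to 113 mm to either side along x, 210 mm high. The unit is fixed to the desk; footprint x +-115, y -213 to +105 mm
- tray_mid (a point): centre of the tray floor's upper face; axes turn with the tray, equal to the hinge's when upright (then at hinge height, 60 mm to the dumping side). Floor 180 mm along x, 64 along y; upright end walls at x +-90 mm; hinge-side wall leans out at 60 deg from level, dumping-side wall at 30 deg; all 25 mm high, 3 mm thick
- bar_mid (a point): centre of the red counterweight bar on the tray, 26 mm thick, 170 mm long along x. Upright: 66 mm behind the hinge (+y), 28 mm above it. Tripped: it stands over the hinge, 10 mm to the dumping side and 71 mm above. Pushed level to the rear (+y) by 55 mm or more, it takes the tray past its balance, and it falls home by itself. Delicate: touch it slowly
- bin_mid (a point): centre of the inner floor (5 mm above the desk) of the open yellow bin under the tray, axes as the hinge; inside 218 mm along x, 232 along y, walls 110 mm high. The upright tray covers the part nearest the hinge; the far 75 mm is open above
- injA_mid (a point): centre of one used auto-injector: rounded square bar 130 mm long (its x axis), 26 x 26 mm, grey with a blue label and an orange cap at the +x end, 55 to 85 g; lies on the desk at the start
- injB_mid (a point): centre of another used auto-injector: rounded square bar 130 mm long (its x axis), 26 x 26 mm, grey with a blue label and an orange cap at the +x end, 55 to 85 g; lies on the desk at the start
- injC_mid (a point): centre of the third used auto-injector: rounded square bar 130 mm long (its x axis), 26 x 26 mm, grey with a blue label and an orange cap at the +x end, 55 to 85 g; lies on the desk at the start
- tub: upright white wipes tub with a yellow lid, 86 mm in diameter, 165 mm high, loose; origin at the centre of its underside. Bystander
- flask: upright steel flask with a black cap, 66 mm in diameter, 215 mm high, loose; origin at the centre of its underside. Bystander
- gel: upright blue bottle of hand gel with a white cap, 60 mm in diameter, 150 mm high, loose; origin at the centre of its underside. Bystander

How it is judged:
By the outcome, as a careful person would: the job done as asked, in the order asked, and still so for the second after the job is handed in, with the robot touching nothing.
It also fails if it takes over 72 s, if anything falls off the work surface, if the arm or the gripper's body presses on something with over 40 N, if the wrist force passes 120 N, or if a joint passes its speed limit or range.

## Working session

There is one attempt and no reset: what is moved stays moved. The work goes in short steps, Python scripts to look and compute and a shell command to move; the robot and the scene stay as the last step left them, time stands still between calls to the robot, and variables do not carry over. Pictures are saved under pics/ and viewed, at most 10 in all, crops included, and the job is handed in when it is done.

```bash
ls; mkdir -p pics
python3 - <<'E'
from plant import sensors, viewer, order, env
import cv2,numpy as np
s=sensors.sense();print(s,env.grip_depth)
for c in("scene","top"):
    p,d=viewer.camera(c);cv2.imwrite(f"pics/{c}0.png",p)
    print(c)
    for t in["hinge","tray_mid","bar_mid","bin_mid","injA_mid","injB_mid","injC_mid","tub","flask","gel"]:
        print(t,[(np.round(r["centre"],3).tolist(),round(r["conf"],2)) for r in viewer.pinpoint(t,c)][:4])
E
```

```text
pics
{'clock': 0.0, 'joint_pos': array([-1.55437134e+00,  3.13431506e-01,  1.49842306e+00,  4.84214597e-06,
        1.33100456e+00, -2.23390193e-01]), 'qvel': array([ 8.23915898e-05, -7.67226655e-04, -8.12417328e-04, -1.55371727e-03,
        1.30996551e-03, -2.45180135e-05]), 'tau': array([-2.59800800e-05, -4.02212870e+01, -2.52265120e+01,  6.94356440e-02,
        3.52897332e-02, -1.22715592e-04]), 'position': array([ 0.12468987, -0.50972679,  0.23817581]), 'ee_rot': array([-3.14035869e+00, -2.85155517e-04,  2.39813854e-01]), 'contact_force': array([-0.00711647,  0.14084676, -0.29433222]), 'torque': array([0.03851896, 0.02075652, 0.00407164]), 'grip_force': 0.0, 'width': 0.08804028995818687} -0.0187
scene
hinge [([0.531, -0.164, 0.197], 0.92), ([0.6, 0.081, -0.002], 0.42)]
tray_mid [([0.52, -0.218, 0.193], 0.6)]
bar_mid [([0.548, -0.097, 0.224], 0.66)]
bin_mid [([0.511, -0.25, 0.006], 0.81)]
injA_mid [([0.6, 0.219, 0.015], 0.66), ([0.601, 0.082, -0.002], 0.61)]
injB_mid [([0.602, 0.357, 0.012], 0.68)]
injC_mid [([0.42, 0.08, 0.014], 0.66), ([0.431, 0.239, 0.001], 0.38), ([0.6, 0.08, -0.004], 0.29)]
tub [([0.434, 0.237, 0.001], 0.69)]
flask [([0.6, 0.081, -0.001], 0.69), ([0.55, -0.099, 0.222], 0.31)]
gel [([0.434, 0.366, 0.002], 0.7)]
top
hinge []
tray_mid [([0.52, -0.222, 0.195], 0.88)]
bar_mid [([0.552, -0.1, 0.223], 0.9)]
bin_mid [([0.509, -0.248, 0.004], 0.84), ([0.521, -0.224, 0.197], 0.65)]
injA_mid [([0.597, 0.214, 0.014], 0.78)]
injB_mid [([0.598, 0.363, 0.013], 0.85)]
injC_mid [([0.42, 0.078, 0.011], 0.94), ([0.6, 0.078, -0.002], 0.32)]
tub [([0.432, 0.234, -0.004], 0.89)]
flask [([0.601, 0.074, -0.004], 0.78)]
gel [([0.438, 0.364, 0.0], 0.94)]
```

Run:
```python
import cv2,numpy as np
a=cv2.imread("pics/scene0.png");b=cv2.imread("pics/top0.png")
cv2.imwrite("pics/both0.png",cv2.resize(np.hstack([a,b]),(800,300)))
```

```text
(no output)
```

View pics/top0.png

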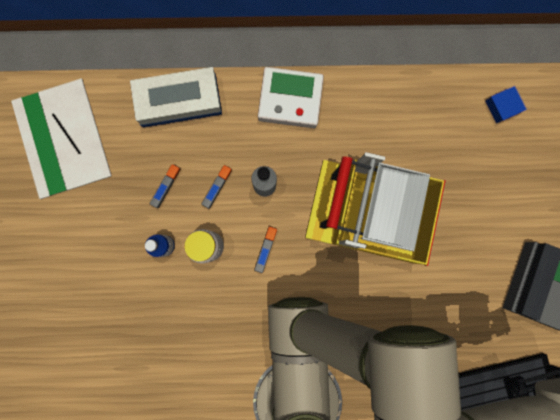

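View pics/scene0.png

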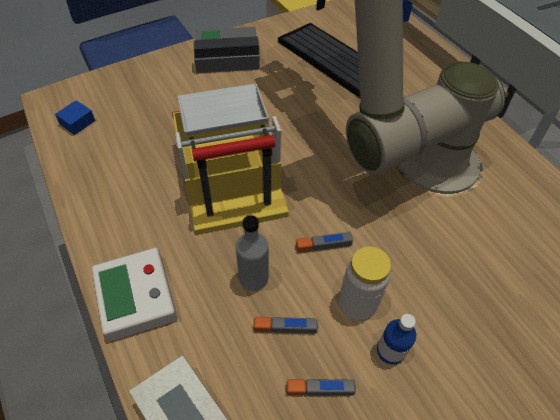

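The top view has +x up and +y left. Injectors A, B and C are at about (217,187), (165,187) and (265,250). The flask is at (264,180), beside A. The unit is at (375,210), yawed roughly -14°, with its tray on the dumping side, which faces right. The scene view agrees with this. Next I'll measure the orientations.

```bash
cat > h.py <<'E'
from plant import sensors, viewer, order, env
import cv2,numpy as np
def cloud(c):
    cal=viewer.calibration(c);p,d=viewer.camera(c)
    v,u=np.mgrid[:420,:560];n=cv2.undistortPoints(np.stack([u,v],-1).reshape(-1,1,2).astype(float),np.array(cal["mtx"]),np.array([cal["k1"],0,0,0.])).reshape(-1,2)
    z=d.reshape(-1,1);P=np.hstack([n*z,z]);R=cv2.Rodrigues(np.array(cal["rvec"],float))[0]
    W=(P-np.array(cal["tvec"]).reshape(1,3))@R
    W[z[:,0]==0]=np.nan
    return p,W.reshape(420,560,3)
def rect(xy):
    # centre, size, yaw of long axis (deg), via minAreaRect in mm
    (c,s,_)=r=cv2.minAreaRect((xy*1000).astype(np.float32));b=cv2.boxPoints(r)
    e=b[1]-b[0];f=b[2]-b[1];l=e if np.hypot(*e)>np.hypot(*f) else f
    a=np.degrees(np.arctan2(l[1],l[0]));a=(a+90)%180-90
    return np.round(c,1),np.round(sorted(s),1),round(float(a),1)
E
python3 - <<'E'
from h import *
for c in("top","scene"):
    p,W=cloud(c);hsv=cv2.cvtColor(p,cv2.COLOR_BGR2HSV)
    for n,x,y in(("A",.598,.216),("B",.6,.36),("C",.42,.079)):
        m=(W[...,2]>.014)&(W[...,2]<.04)&(np.hypot(W[...,0]-x,W[...,1]-y)<.085)
        q=W[m];t=q[:,:2]; cc=t-t.mean(0);v=np.linalg.svd(cc,full_matrices=False)[2][0]
        v*=np.sign(v[0]);print(c,n,m.sum(),rect(t),"pca",np.degrees(np.arctan2(v[1],v[0])).round(1),"zmax",np.percentile(q[:,2],95).round(3),t.mean(0).round(4))
    red=((hsv[...,0]<8)|(hsv[...,0]>172))&(hsv[...,1]>150)&(W[...,2]>.2)&(W[...,2]<.26)
    print("bar",rect(W[red][:,:2]),np.percentile(W[red][:,2],95))
    k=(abs(W[...,2]-.195)<.006)&(np.hypot(W[...,0]-.52,W[...,1]+.222)<.13)&(hsv[...,1]<60)
    print("floor",k.sum(),rect(W[k][:,:2]),np.median(W[k][:,2]))
E
```

```text
top A 449 (array([596.4, 214.7]), array([ 27.1, 129.4]), -30.0) pca -30.6 zmax 0.031 [0.5961 0.2139]
top B 464 (array([601.6, 359.8]), array([ 26.8, 129.5]), -29.9) pca -29.7 zmax 0.031 [0.6005 0.3587]
top C 441 (array([417.5,  80. ]), array([ 25.5, 129.1]), -19.7) pca -19.6 zmax 0.031 [0.4172 0.0801]
bar (array([547.9, -98.6]), array([ 27.5, 169. ]), -14.9) 0.23890465217075044
floor 2492 (array([ 519.2, -211.7]), array([126.2, 219.5]), -10.3) 0.19650605862433057
scene A 832 (array([599.8, 215.2]), array([ 28.5, 127.2]), -30.9) pca -30.7 zmax 0.027 [0.6006 0.2173]
scene B 956 (array([603.5, 360.8]), array([ 26.5, 129.8]), -30.4) pca -30.3 zmax 0.027 [0.6058 0.3613]
scene C 621 (array([421.4,  81.3]), array([ 27.4, 130.3]), -19.9) pca -19.6 zmax 0.027 [0.4234 0.0828]
bar (array([559.1,  -9.1]), array([172.1, 217.4]), 83.5) 0.2356876862454668
floor 2155 (array([ 523.7, -213.2]), array([122.8, 220.1]), -15.7) 0.19527548545359127
```

```bash
python3 -m pendant '{"xyz":[[25,45,8],[50,90,16],[75,135,24],[97,180,32],[119,225,40],[141,270,48],[163,315,56],[185,360,61],[207,403,61],[229,446,61]],"rotation":[[0,0,-3.5],[0,0,-7],[0,0,-10.5],[0,0,-14],[0,0,-17.5],[0,0,-21],[0,0,-24.5],[0,0,-28],[0,0,-31],[0,0,-33.4]]}' 88 25
python3 -m pendant '{"xyz":[[22,43,0],[44,86,-5],[62,120,-25],[73,142,-60],[73,142,-105],[73,142,-150],[73,142,-195],[73,142,-195]],"rotation":[[0,0,0],[0,0,0],[0,0,0],[0,0,0],[0,0,0],[0,0,0],[0,0,0],[0,0,0]]}'
```

```text
clock: 2.2
position: [0.3514, -0.0674, 0.3003]
ee_rot: [3.141, -0.002, -0.346]
contact_force: [1.5, -0.9, 1.6]
width: 0.0881
grip_force: 0.0
clock: 3.0
position: [0.4211, 0.0729, 0.1009]
ee_rot: [3.139, 0.009, -0.343]
contact_force: [0.1, 0.5, 0.8]
width: 0.088
grip_force: 0.0
```

```bash
python3 -m pendant '{"xyz":[[0,0,-40],[0,0,-60],[0,0,-60],[0,0,-60]],"rotation":[[0,0,0],[0,0,0],[0,0,0],[0,0,0]]}'
```

```text
clock: 3.4
position: [0.4252, 0.0725, 0.0466]
ee_rot: [-3.141, -0.002, -0.343]
contact_force: [-0.2, 0.3, 0.3]
width: 0.0882
grip_force: 0.0
```

```bash
python3 -m pendant '{"xyz":[[2,5,-10],[2,5,-28],[2,5,-37],[2,5,-37]],"rotation":[[0,0,0],[0,0,0],[0,0,0],[0,0,0]]}'
python3 -m pendant '{"xyz":[[0,0,0],[0,0,0],[0,0,0],[0,0,0],[0,0,0],[0,0,0],[0,0,40],[0,0,80]],"rotation":[[0,0,0],[0,0,0],[0,0,0],[0,0,0],[0,0,0],[0,0,0],[0,0,0],[0,0,0]]}' 15 25
```

```text
clock: 3.8
position: [0.4257, 0.0778, 0.0073]
ee_rot: [3.141, 0.001, -0.343]
contact_force: [-0.4, -0.6, 0.2]
width: 0.0876
grip_force: 0.0
clock: 4.6
position: [0.4252, 0.0776, 0.0882]
ee_rot: [3.141, 0.003, -0.343]
contact_force: [-0.2, -0.3, -0.4]
width: 0.026
grip_force: 0.0
```

```bash
python3 -m pendant '{"xyz":[[0,0,50],[0,0,100],[0,0,150],[0,-20,190],[10,-55,202],[22,-95,202],[36,-135,202],[50,-175,202],[64,-210,202],[78,-245,202]],"rotation":[[0,0,0],[0,0,0],[0,0,1],[0,0,2],[0,0,3],[0,0,4],[0,0,4.9],[0,0,4.9],[0,0,4.9],[0,0,4.9]]}'
python3 -m pendant '{"xyz":[[12,-27,0],[24,-54,0],[24,-54,0],[24,-54,0],[24,-54,-15],[24,-54,-30],[24,-54,-40],[24,-54,-40]],"rotation":[[0,0,0],[0,0,0],[0,0,0],[0,0,0],[0,0,0],[0,0,0],[0,0,0],[0,0,0]]}'
```

```text
clock: 5.6
position: [0.5041, -0.1691, 0.2896]
ee_rot: [-3.141, 0.0, -0.258]
contact_force: [0.3, 0.3, 0.7]
width: 0.0151
grip_force: 0.0
clock: 6.4
position: [0.5274, -0.2203, 0.2488]
ee_rot: [-3.141, 0.002, -0.257]
contact_force: [-0.6, 1.1, 0.5]
width: 0.0153
grip_force: 0.0
```

Run:
```python
from h import *
s=sensors.sense();print(s["position"],s["ee_rot"],s["grip_force"])
p,W=cloud("scene");q,W2=cloud("wrist");cv2.imwrite("pics/c1.png",cv2.resize(np.hstack([p,q]),(800,300)))
```

```text
[ 0.5274401  -0.22034407  0.24880169] [-3.14076939e+00  2.04521126e-03 -2.56792283e-01] 0.0
```

View pics/c1.png

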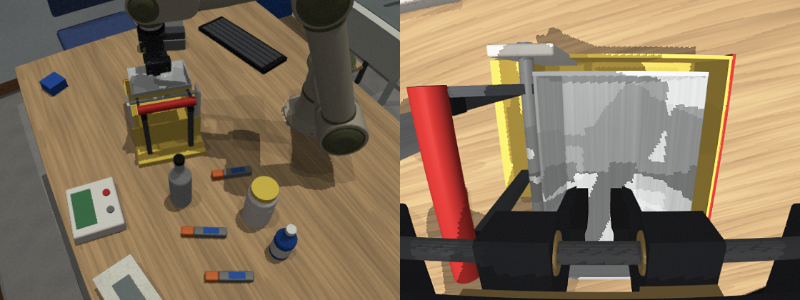

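The lift started before the fingers had closed: the gripper is empty and C is still on the desk at about (231,172). I'll measure C again and go back.

```bash
python3 - <<'E'
from h import *
for c in("top","scene"):
    p,W=cloud(c)
    m=(W[...,2]>.014)&(W[...,2]<.04)&(np.hypot(W[...,0]-.42,W[...,1]-.079)<.085)
    print(c,m.sum(),rect(W[m][:,:2]))
    print(viewer.pinpoint("injC_mid",c)[:2])
E
python3 -m pendant '{"xyz":[[0,0,20],[0,0,41],[-14,30,41],[-28,62,41],[-42,100,41],[-56,140,41],[-70,180,41],[-84,220,41],[-96,260,41],[-102,285,10]],"rotation":[[0,0,0],[0,0,0],[0,0,0],[0,0,0],[0,0,-1],[0,0,-2],[0,0,-3],[0,0,-4],[0,0,-4.9],[0,0,-4.9]]}' 56
```

```text
top 438 (array([417.8,  80. ]), array([ 25.6, 129.1]), -19.7)
[{'centre': [0.4201, 0.079, 0.0112], 'conf': 0.91}]
scene 618 (array([421.6,  81.5]), array([ 30.8, 130.5]), -19.8)
[{'centre': [0.4184, 0.0805, 0.014], 'conf': 0.65}]
clock: 7.7
position: [0.4265, 0.0656, 0.2627]
ee_rot: [-3.139, -0.008, -0.342]
contact_force: [1.4, 0.4, -0.2]
width: 0.056
grip_force: 0.0
```

```bash
python3 -m pendant '{"xyz":[[1,13,-40],[1,13,-90],[1,13,-140],[1,13,-190],[1,13,-220],[1,13,-240],[1,13,-250],[1,13,-250]],"rotation":[[0,0,0],[0,0,0],[0,0,0],[0,0,0],[0,0,0],[0,0,0],[0,0,0],[0,0,0]]}'
python3 -m pendant '{"xyz":[[0,0,0],[0,0,0],[0,0,0],[0,0,0],[0,0,0],[0,0,0],[0,0,0],[0,0,0],[0,0,0]],"rotation":[[0,0,0],[0,0,0],[0,0,0],[0,0,0],[0,0,0],[0,0,0],[0,0,0],[0,0,0],[0,0,0]]}' 15 25
```

```text
clock: 8.5
position: [0.4268, 0.0766, 0.0093]
ee_rot: [3.141, 0.001, -0.343]
contact_force: [-0.2, 0.8, 1.0]
width: 0.0564
grip_force: 0.0
clock: 9.4
position: [0.4272, 0.0766, 0.0102]
ee_rot: [-3.141, -0.001, -0.343]
contact_force: [-1.9, 0.0, 7.0]
width: 0.026
grip_force: 25.0
```

```bash
python3 -m pendant '{"xyz":[[0,0,25],[0,0,75],[0,0,125],[0,0,175],[0,0,225],[0,-20,265],[10,-50,285],[24,-86,285],[38,-124,285],[52,-162,285]],"rotation":[[0,0,0],[0,0,0],[0,0,0],[0,0,0],[0,0,1],[0,0,2],[0,0,3],[0,0,4],[0,0,4.9],[0,0,4.9]]}'
python3 -m pendant '{"xyz":[[14,-40,0],[28,-80,0],[40,-112,0],[47,-134,0],[47,-134,-5],[47,-134,-25],[47,-134,-45],[47,-134,-60],[47,-134,-70],[47,-134,-70]],"rotation":[[0,0,0],[0,0,0],[0,0,0],[0,0,0],[0,0,0],[0,0,0],[0,0,0],[0,0,0],[0,0,0],[0,0,0]]}'
```

```text
clock: 10.4
position: [0.4791, -0.0868, 0.2948]
ee_rot: [-3.142, -0.0, -0.257]
contact_force: [0.9, 0.1, -0.6]
width: 0.0256
grip_force: 25.0
clock: 11.4
position: [0.5254, -0.2185, 0.2236]
ee_rot: [-3.141, 0.002, -0.257]
contact_force: [0.2, 0.7, -0.2]
width: 0.0259
grip_force: 25.0
```

```bash
python3 -m pendant '{"xyz":[[1,-2,-5],[1,-2,-11],[1,-2,-16],[1,-2,-16]],"rotation":[[0,0,0],[0,0,0],[0,0,0],[0,0,0]]}'
python3 -m pendant '{"xyz":[[0,0,0],[0,0,0],[0,0,0],[0,0,10],[0,0,30],[0,0,60],[0,0,90]],"rotation":[[0,0,0],[0,0,0],[0,0,0],[0,0,0],[0,0,0],[0,0,0],[0,0,0]]}' 36
```

```text
clock: 11.8
position: [0.5267, -0.2212, 0.208]
ee_rot: [-3.141, 0.001, -0.258]
contact_force: [1.0, 0.0, -1.1]
width: 0.0256
grip_force: 25.0
clock: 12.5
position: [0.5268, -0.2213, 0.3006]
ee_rot: [3.142, -0.0, -0.258]
contact_force: [-0.3, -0.7, 0.1]
width: 0.0361
grip_force: 0.0
```

Run:
```python
from h import *
s=sensors.sense();print(s["position"],s["ee_rot"])
p,W=cloud("top");q,W2=cloud("wrist");cv2.imwrite("pics/c2.png",cv2.resize(np.hstack([p,q]),(800,300)))
print(viewer.pinpoint("injC_mid","wrist")[:2],viewer.pinpoint("tray_mid","wrist")[:2])
m=(W2[...,2]>.208)&(W2[...,2]<.235)&(np.hypot(W2[...,0]-.5185,W2[...,1]+.22)<.08)
yy=(W2[...,:2]-[.5185,-.22])@np.array([.255,.967]);m&=abs(yy)<.03
print(m.sum(),rect(W2[m][:,:2]))
```

```text
[ 0.52679275 -0.22129057  0.30059394] [ 3.14151485e+00 -3.98367276e-04 -2.57616012e-01]
[{'centre': [0.5179, -0.2241, 0.2045], 'conf': 0.62}] [{'centre': [0.429, 0.2423, 0.0054], 'conf': 0.32}]
5758 (array([ 520.3, -219.5]), array([ 26.1, 129.1]), -14.8)
```

View pics/c2.png

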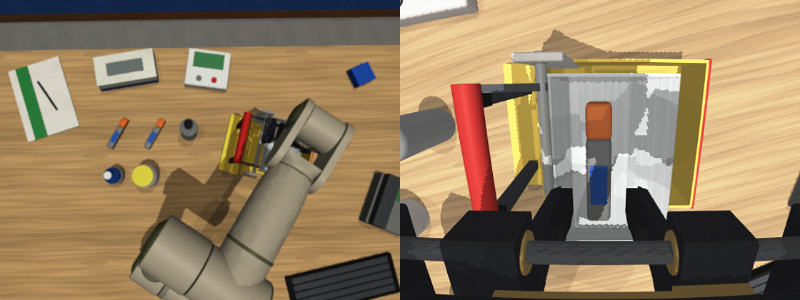

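```bash
python3 -m pendant '{"xyz":[[6,40,0],[12,85,0],[18,130,0],[24,175,0],[30,220,0],[36,265,0],[42,310,0],[48,355,0],[54,400,0],[58,444,0]],"rotation":[[0,0,-1],[0,0,-2],[0,0,-4],[0,0,-6],[0,0,-8],[0,0,-10],[0,0,-12],[0,0,-14],[0,0,-15.6],[0,0,-15.6]]}' 56
python3 -m pendant '{"xyz":[[0,0,0],[0,0,0]],"rotation":[[0,0,0],[0,0,0]]}'
```

```text
clock: 13.7
position: [0.5846, 0.2245, 0.2975]
ee_rot: [3.14, 0.002, -0.531]
contact_force: [0.6, -0.3, -0.6]
width: 0.0556
grip_force: 0.0
clock: 13.9
position: [0.5845, 0.2231, 0.2974]
ee_rot: [3.14, 0.002, -0.528]
contact_force: [-1.0, -0.4, -0.2]
width: 0.0558
grip_force: 0.0
```

```bash
python3 -m pendant '{"xyz":[[0,0,-40],[0,0,-85],[0,0,-130],[0,0,-175],[0,0,-215],[0,0,-245],[0,0,-270],[0,0,-284],[0,0,-289],[0,0,-289]],"rotation":[[0,0,0],[0,0,0],[0,0,0],[0,0,0],[0,0,0],[0,0,0],[0,0,0],[0,0,0],[0,0,0],[0,0,0]]}'
python3 -m pendant '{"xyz":[[0,0,0],[0,0,0],[0,0,0],[0,0,0],[0,0,0],[0,0,0],[0,0,0],[0,0,0],[0,0,0]],"rotation":[[0,0,0],[0,0,0],[0,0,0],[0,0,0],[0,0,0],[0,0,0],[0,0,0],[0,0,0],[0,0,0]]}' 15 25
```

```text
clock: 14.9
position: [0.5851, 0.2221, 0.0099]
ee_rot: [3.142, -0.0, -0.531]
contact_force: [1.1, 0.2, 1.2]
width: 0.0558
grip_force: 0.0
clock: 15.8
position: [0.5851, 0.2227, 0.0102]
ee_rot: [-3.141, -0.0, -0.53]
contact_force: [-1.8, -0.1, 5.1]
width: 0.0257
grip_force: 25.0
```

```bash
python3 -m pendant '{"xyz":[[0,0,25],[0,0,75],[0,0,125],[0,0,175],[0,0,225],[0,0,265],[-4,-25,290],[-12,-65,290],[-20,-108,290],[-28,-150,290]],"rotation":[[0,0,0],[0,0,0],[0,0,0],[0,0,0],[0,0,0],[0,0,0],[0,0,1],[0,0,3],[0,0,5],[0,0,7]]}'
python3 -m pendant '{"xyz":[[-8,-42,0],[-16,-84,0],[-24,-126,0],[-32,-168,0],[-40,-210,0],[-48,-252,0],[-56,-290,0],[-60,-315,0],[-60,-315,0],[-60,-315,-5]],"rotation":[[0,0,2],[0,0,4],[0,0,6],[0,0,8.6],[0,0,8.6],[0,0,8.6],[0,0,8.6],[0,0,8.6],[0,0,8.6],[0,0,8.6]]}'
```

```text
clock: 16.8
position: [0.5562, 0.0712, 0.2993]
ee_rot: [3.141, 0.001, -0.406]
contact_force: [0.2, -0.9, -1.4]
width: 0.0259
grip_force: 25.0
clock: 17.8
position: [0.497, -0.2423, 0.2946]
ee_rot: [-3.141, -0.0, -0.258]
contact_force: [0.5, 0.9, -1.3]
width: 0.0256
grip_force: 25.0
```

```bash
python3 -m pendant '{"xyz":[[0,0,-20],[0,0,-40],[0,0,-55],[0,0,-65],[0,0,-70],[0,0,-70],[0,0,-70]],"rotation":[[0,0,0],[0,0,0],[0,0,0],[0,0,0],[0,0,0],[0,0,0],[0,0,0]]}'
python3 -m pendant '{"xyz":[[0,0,0],[0,0,0],[0,0,20],[0,0,50],[0,0,90],[0,0,100],[0,0,100],[0,0,100],[0,0,100],[0,0,100]],"rotation":[[0,0,0],[0,0,0],[0,0,0],[0,0,0],[0,0,0],[0,0,0],[0,0,0],[0,0,0],[0,0,0],[0,0,0]]}' 40
```

```text
clock: 18.5
position: [0.4972, -0.2423, 0.2253]
ee_rot: [3.141, -0.001, -0.257]
contact_force: [-0.4, 0.2, -1.0]
width: 0.0259
grip_force: 25.0
clock: 19.5
position: [0.4968, -0.2423, 0.3236]
ee_rot: [-3.141, 0.002, -0.258]
contact_force: [-0.5, -0.2, 0.4]
width: 0.0401
grip_force: 0.0
```

Run:
```python
from h import *
s=sensors.sense();print(s["position"],s["ee_rot"])
p,W=cloud("scene");q,W2=cloud("wrist");cv2.imwrite("pics/c3.png",cv2.resize(np.hstack([p,q]),(800,300)))
print(viewer.pinpoint("bar_mid","scene")[:2],viewer.pinpoint("bar_mid","wrist")[:2])
```

```text
[ 0.49675725 -0.24226281  0.32358275] [-3.14077181e+00  1.80060299e-03 -2.57649976e-01]
[{'centre': [0.5265, -0.1717, 0.2658], 'conf': 0.89}] [{'centre': [0.5269, -0.1732, 0.2657], 'conf': 0.93}]
```

View pics/c3.png

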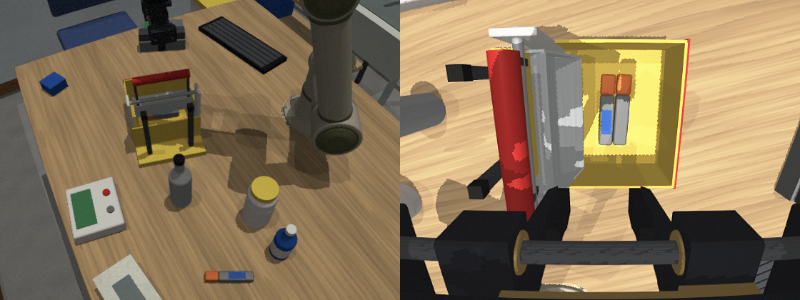

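Two injectors tripped the tray. Both lie in the bin at about (615,110) in the wrist view, and the bar stands over the hinge. I'll shut the fingers, lower them in front of the bar on the dumping side, and push slowly.

```bash
python3 -m pendant '{"xyz":[[10,12,0],[19,23,0],[19,23,0],[19,23,0],[19,23,-20],[19,23,-40],[19,23,-60],[19,23,-74],[19,23,-79],[19,23,-79]],"rotation":[[0,0,0],[0,0,0],[0,0,0],[0,0,0],[0,0,0],[0,0,0],[0,0,0],[0,0,0],[0,0,0],[0,0,0]]}' 0 10
python3 -m pendant '{"xyz":[[0.8,2.9,0],[1.5,5.8,0],[2.2,8.5,0],[2.8,10.6,0],[3.3,12.6,0],[3.8,14.5,0],[4.3,16.5,0],[4.8,18.4,0],[5.4,20.3,0],[5.9,22.3,0]],"rotation":[[0,0,0],[0,0,0],[0,0,0],[0,0,0],[0,0,0],[0,0,0],[0,0,0],[0,0,0],[0,0,0],[0,0,0]]}'
```

```text
clock: 20.7
position: [0.5158, -0.2195, 0.2455]
ee_rot: [-3.141, 0.001, -0.258]
contact_force: [0.6, -0.2, 0.3]
width: 0.0004
grip_force: 0.0
clock: 21.7
position: [0.5219, -0.1971, 0.2458]
ee_rot: [3.141, -0.0, -0.258]
contact_force: [0.0, -0.9, 1.2]
width: 0.0005
grip_force: 0.5
```

```bash
python3 -m pendant '{"xyz":[[0.6,2.4,0],[1.3,4.8,0],[1.9,7.3,0],[2.5,9.7,0],[3.2,12.1,0],[3.8,14.5,0],[4.5,16.9,0],[5.1,19.3,0],[5.7,21.8,0],[6.4,24.2,0]],"rotation":[[0,0,0],[0,0,0],[0,0,0],[0,0,0],[0,0,0],[0,0,0],[0,0,0],[0,0,0],[0,0,0],[0,0,0]]}'
python3 - <<'E'
from h import *
p,W=cloud("scene");q,W2=cloud("wrist")
print(viewer.pinpoint("bar_mid","scene")[:2],viewer.pinpoint("bar_mid","wrist")[:2])
E
python3 -m pendant '{"xyz":[[0.4,1.5,0],[0.8,2.9,0],[1.2,4.4,0],[1.5,5.8,0],[1.9,7.3,0],[2.3,8.7,0],[2.7,10.2,0],[3.1,11.6,0],[3.5,13.1,0],[3.8,14.5,0]],"rotation":[[0,0,0],[0,0,0],[0,0,0],[0,0,0],[0,0,0],[0,0,0],[0,0,0],[0,0,0],[0,0,0],[0,0,0]]}'
python3 - <<'E'
from h import *
p,W=cloud("scene");q,W2=cloud("wrist")
print(viewer.pinpoint("bar_mid","scene")[:2],viewer.pinpoint("bar_mid","wrist")[:2])
E
```

```text
clock: 22.7
position: [0.5283, -0.1726, 0.2456]
ee_rot: [-3.141, 0.0, -0.258]
contact_force: [0.6, -0.3, -0.4]
width: 0.0005
grip_force: 0.1
[{'centre': [0.5343, -0.144, 0.263], 'conf': 0.66}] [{'centre': [0.5351, -0.1451, 0.2661], 'conf': 0.9}]
clock: 23.9
position: [0.5321, -0.1583, 0.2457]
ee_rot: [3.142, -0.0, -0.258]
contact_force: [0.2, -1.0, 0.6]
width: 0.0006
grip_force: 0.0
[{'centre': [0.5407, -0.1285, 0.2566], 'conf': 0.69}] [{'centre': [0.5381, -0.1271, 0.2572], 'conf': 0.92}]
```

```bash
python3 -m pendant '{"xyz":[[0.4,1.5,0],[0.8,2.9,0],[1.2,4.4,0],[1.5,5.8,0],[1.9,7.3,0],[2.3,8.7,0],[2.7,10.2,0],[3.1,11.6,0],[3.5,13.1,0],[3.8,14.5,0]],"rotation":[[0,0,0],[0,0,0],[0,0,0],[0,0,0],[0,0,0],[0,0,0],[0,0,0],[0,0,0],[0,0,0],[0,0,0]]}'
python3 - <<'E'
from h import *
p,W=cloud("scene");q,W2=cloud("wrist");cv2.imwrite("pics/c4.png",cv2.resize(np.hstack([p,q]),(800,300)))
print(viewer.pinpoint("bar_mid","scene")[:2],viewer.pinpoint("bar_mid","wrist")[:2])
E
```

```text
clock: 25.1
position: [0.5358, -0.1438, 0.2457]
ee_rot: [-3.142, 0.0, -0.258]
contact_force: [0.0, 1.0, 0.5]
width: 0.0006
grip_force: 0.0
[{'centre': [0.5517, -0.101, 0.2247], 'conf': 0.66}] [{'centre': [0.5457, -0.0972, 0.2264], 'conf': 0.65}]
```

```bash
python3 -m pendant '{"xyz":[[0,0,20],[0,0,54],[3,30,54],[10,75,54],[17,120,54],[24,165,54],[30,208,54],[36,250,54],[42,292,54],[48,332,54]],"rotation":[[0,0,0],[0,0,0],[0,0,-2],[0,0,-4],[0,0,-6],[0,0,-8],[0,0,-10],[0,0,-12],[0,0,-14],[0,0,-15.4]]}' 56 25
python3 -m pendant '{"xyz":[[6,40,0],[12,85,-10],[16,130,-20],[18,172,-40],[18,172,-80],[18,172,-120],[18,172,-150],[18,172,-150]],"rotation":[[0,0,0],[0,0,0],[0,0,0],[0,0,0],[0,0,0],[0,0,0],[0,0,0],[0,0,0]]}'
```

```text
clock: 26.3
position: [0.5838, 0.19, 0.2998]
ee_rot: [-3.141, -0.0, -0.527]
contact_force: [-0.0, -0.5, 0.2]
width: 0.056
grip_force: 0.0
clock: 27.1
position: [0.6001, 0.3594, 0.1449]
ee_rot: [3.135, 0.005, -0.526]
contact_force: [-0.3, -0.6, -0.2]
width: 0.0558
grip_force: 0.0
```

```bash
python3 -m pendant '{"xyz":[[1,0,-30],[1,0,-65],[1,0,-95],[1,0,-115],[1,0,-128],[1,0,-135],[1,0,-138],[1,0,-138]],"rotation":[[0,0,0],[0,0,0],[0,0,0],[0,0,0],[0,0,0],[0,0,0],[0,0,0],[0,0,0]]}'
python3 -m pendant '{"xyz":[[0,0,0],[0,0,0],[0,0,0],[0,0,0],[0,0,0],[0,0,0],[0,0,0],[0,0,0],[0,0,0]],"rotation":[[0,0,0],[0,0,0],[0,0,0],[0,0,0],[0,0,0],[0,0,0],[0,0,0],[0,0,0],[0,0,0]]}' 15 25
```

```text
clock: 27.9
position: [0.6033, 0.3603, 0.0126]
ee_rot: [-3.141, -0.001, -0.526]
contact_force: [-0.2, -0.3, 0.1]
width: 0.0556
grip_force: 0.0
clock: 28.8
position: [0.6029, 0.3601, 0.012]
ee_rot: [-3.141, -0.0, -0.526]
contact_force: [-0.4, -0.3, 2.9]
width: 0.0254
grip_force: 25.0
```

```bash
python3 -m pendant '{"xyz":[[0,0,25],[0,0,75],[0,0,125],[0,0,175],[0,0,225],[0,-10,265],[-4,-35,290],[-10,-78,290],[-16,-120,290],[-22,-162,290]],"rotation":[[0,0,0],[0,0,0],[0,0,0],[0,0,0],[0,0,0],[0,0,0],[0,0,1],[0,0,2],[0,0,3],[0,0,4]]}'
python3 -m pendant '{"xyz":[[-6,-42,0],[-12,-84,0],[-18,-126,0],[-24,-168,0],[-30,-210,0],[-36,-252,0],[-42,-294,0],[-48,-336,0],[-55,-376,0],[-62,-416,0]],"rotation":[[0,0,1],[0,0,2.5],[0,0,4],[0,0,5.5],[0,0,7],[0,0,8.5],[0,0,10],[0,0,11.4],[0,0,11.4],[0,0,11.4]]}'
python3 -m pendant '{"xyz":[[0,0,0],[0,0,-10],[0,0,-30],[0,0,-50],[0,0,-65],[0,0,-70],[0,0,-70]],"rotation":[[0,0,0],[0,0,0],[0,0,0],[0,0,0],[0,0,0],[0,0,0],[0,0,0]]}'
```

```text
clock: 29.8
position: [0.5802, 0.1966, 0.3012]
ee_rot: [3.141, 0.0, -0.456]
contact_force: [1.7, -0.8, -0.8]
width: 0.0257
grip_force: 25.0
clock: 30.8
position: [0.5182, -0.2195, 0.3013]
ee_rot: [-3.141, 0.0, -0.258]
contact_force: [0.5, 0.1, -1.0]
width: 0.0257
grip_force: 25.0
clock: 31.5
position: [0.5189, -0.2167, 0.231]
ee_rot: [-3.141, 0.001, -0.256]
contact_force: [-0.1, 0.6, -0.6]
width: 0.0258
grip_force: 25.0
```

```bash
python3 -m pendant '{"xyz":[[0,-2,-6],[0,-3,-13],[0,-3,-18],[0,-3,-21],[0,-3,-21]],"rotation":[[0,0,0],[0,0,0],[0,0,0],[0,0,0],[0,0,0]]}'
python3 -m pendant '{"xyz":[[0,0,0],[0,0,0],[0,0,0],[0,0,0],[0,0,10],[0,0,35],[0,0,70],[0,0,110],[0,0,130],[0,0,130]],"rotation":[[0,0,0],[0,0,0],[0,0,0],[0,0,0],[0,0,0],[0,0,0],[0,0,0],[0,0,0],[0,0,0],[0,0,0]]}' 36
python3 - <<'E'
from h import *
p,W=cloud("scene");q,W2=cloud("wrist");cv2.imwrite("pics/c5.png",cv2.resize(np.hstack([p,q]),(800,300)))
print(viewer.pinpoint("bar_mid","scene")[:2],viewer.pinpoint("bar_mid","wrist")[:2])
for t in("tub","flask","gel"):print(t,viewer.pinpoint(t,"scene")[:1])
E
```

```text
clock: 32.0
position: [0.5187, -0.2208, 0.2103]
ee_rot: [-3.141, 0.001, -0.258]
contact_force: [-0.0, 0.5, -0.7]
width: 0.0256
grip_force: 25.0
clock: 33.0
position: [0.5193, -0.2212, 0.3443]
ee_rot: [3.139, -0.006, -0.258]
contact_force: [0.7, 0.6, -0.2]
width: 0.036
grip_force: 0.0
[{'centre': [0.5467, -0.099, 0.2236], 'conf': 0.85}] [{'centre': [0.5468, -0.1015, 0.2233], 'conf': 0.9}]
tub [{'centre': [0.4303, 0.2369, 0.0023], 'conf': 0.79}]
flask [{'centre': [0.6033, 0.0804, -0.0032], 'conf': 0.9}]
gel [{'centre': [0.4326, 0.3656, 0.0005], 'conf': 0.68}]
```

View pics/c5.png

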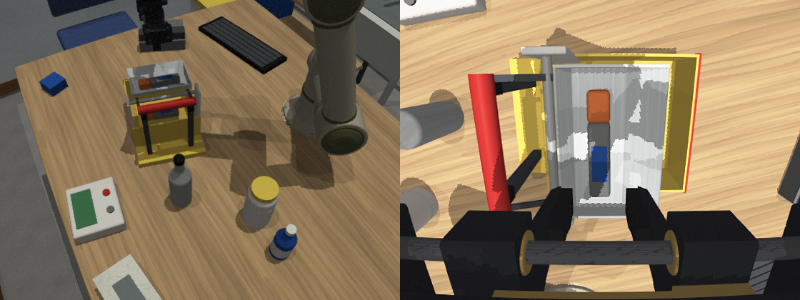

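The third injector lies in the reset tray at about (598,145) in the wrist view. The bar is home at its upright position and the bystanders haven't moved. The gripper is clear, so I'm handing in.

```bash
python3 -c "
from plant import order,sensors
print(sensors.sense()['qvel'].round(3));print(order.job_done())"
```

```text
[ 0.001 -0.004 -0.008  0.     0.003  0.001]
the job is handed in; nothing more can be done
None
```

Job handed in at about 33 s: two injectors tripped the tray and were dumped in the bin, the tray was pushed back upright and stayed, the third injector lies in it, and the tub, flask and gel bottle are standing where they were.

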